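# Switch on the dust extractor and brush out the plaster pot

### The job

Turn the dust extractor's selector knob to the two-bar mark, the third from the left as you face its panel. Then take the long brush from its stand and brush out the white plaster pot with two strokes: down to the bottom, up to the rim, and down to the bottom once more. Hang the brush back on its stand, and leave the knob set, the pot standing where it was and the other things on the bench undisturbed.

Things in the scene. Friction and masses are not known exactly. Their poses are not given: they have to be found in the camera images.
- selector (a joint): angle of the extractor's selector knob (rad); it clicks into four stops: 0 = ring mark (off), 0.5 = one bar, 1.0 = two bars, 1.5 = three bars (end stop). It grows as the knob turns clockwise seen from over the panel. The marks fan out on the panel above the knob, left to right as you face the panel. Turning takes up to 0.2 Nm.
- selector_grip (a point): grip point of the black knob, on its axis, 37 mm off the panel. z: knob axis, out of the panel, 40 degrees from vertical, towards the bench's middle. x: where the white pointer line looks; turns with the knob. The grip is a bar 42 mm along x, 14 mm along y; its end face is 7 mm beyond this point, the knob's round skirt (radius 22 mm) 23 mm below it. Nothing else stands on the panel.
- extractor: grey dust extractor, fixed, 210 x 190 x 149 mm, sloping black panel facing the bench's middle (robot's right). Origin on the table; x points to its back (front edge at x = -80 mm), z up; knob on the panel at x = -15, z = 95 mm. A black 12 mm handle bar crosses over the knob along y at x = -15, z = 210 mm, on arms at y = +-85 mm: a tool straight down meets it.
- brush: long pot brush, hanging upright, bristles down. Origin: centre of the bottom of the bristles; z up along it to the handle. Dark round bristle head radius 20 mm, up to z = 52 mm; steel stem radius 4 mm; dark square collar, 30 mm wide, from z = 130 to 136 mm; light wooden handle, 24 mm along its x, 16 mm along its y, from z = 136 to 204 mm. About 90 g.
- brush_collar (a point): centre of the underside of the brush's collar, 130 mm above the brush's origin; it rests on the stand's prongs.
- stand: steel brush stand, fixed. Origin on the table under the brush's place; x points to its post, z up. Two level prongs, tops at z = 150 mm, 8 mm thick, from x = -28 to 60 mm, leave an 18 mm slot along x, open at -x. Lips 5 mm high on the prong ends at x = -28 to -24 mm. Post at x = 54 to 66 mm, no higher than the prongs; foot plate 12 mm thick.
- stand_seat (a point): point between the prongs at their top, 150 mm above the table, where the underside of the brush's collar belongs. Axes as the stand.
- pot: open white plaster pot (round, straight, loose, 0.3 kg), rim radius 42 mm, 95 mm high, wall 4 mm. Origin: centre of its underside; z up.
- pot_in (a point): centre of the pot's inner floor; the rim is about 90 mm above it.
- jacket: bystander: plaster field jacket, a low white bowl with a brown lump, radius 55 mm, 34 mm high; origin under its centre.
- fossil: bystander: brown fossil lump, radius 27 mm, 26 mm high; origin under its centre.
- flat_brush: bystander: flat paint brush with a blue handle lying down, 190 x 52 x 14 mm, handle to -x; origin underneath, near the ferrule.
- bottle: bystander: clear water bottle, radius 32 mm, 200 mm high; origin under its centre.
- jar: bystander: closed amber glass jar, radius 36 mm, 80 mm high; origin under its centre.
- pick: bystander: steel dental pick lying down, 160 mm long along x, 8 mm thick; origin under its middle.
Mind the look-alikes: they are no part of the job. Leave any pink look-alike of the pot alone.

How it is judged:
On the way, in this order (a step that is already met when the one before it is completed fails the run):
1. the selector knob rests at the two-bar mark, the brush still on its stand (value of joint selector between 0.88 and 1.12 rad and distance between brush_collar and stand_seat below 0.03 m), for 0.3 s.
2. the brush is at the bottom of the pot (horizontal distance between brush and pot_in below 0.034 m and z of brush in the frame of pot_in between -0.01 and 0.016 m and value of joint selector between 0.88 and 1.12 rad), for 0.05 s.
3. the brush is drawn up to near the rim (horizontal distance between brush and pot_in below 0.034 m and z of brush in the frame of pot_in above 0.042 m and value of joint selector between 0.88 and 1.12 rad), for 0.05 s.
4. the brush is at the bottom of the pot again (all of step 2), for 0.05 s.
At the end, for the whole second after the job is handed in: The knob is within 0.12 rad of the two-bar stop (1.0); the brush hangs at rest on its stand, upright within 0.15 rad, collar on the prongs within 5 mm in height and 30 mm of its seat; the pot stands upright within 40 mm of where it began (all of step 1 and z of brush_collar in the frame of stand_seat between -0.005 and 0.005 m and angle between brush's own z axis and vertical below 0.15 rad and linear speed of each of brush, pot below 0.03 m/s and distance of pot from where it was at the start of the episode below 0.04 m and angle between pot's own z axis and vertical below 0.1 rad); the robot touches nothing.
It fails at once if the pot is tipped over (angle between pot's own z axis and vertical above 0.5 rad).
It fails at once if another thing on the bench is moved by more than 30 mm (distance of any of jacket, fossil, flat_brush, bottle, jar, pick from where it was at the start of the episode above 0.03 m).
It also fails if it takes over 67 s, if anything falls off the work surface, if the arm or the gripper's body presses on something with over 40 N, if the wrist force passes 120 N, or if a joint passes its speed limit or range.

### The arm

A 6-joint arm with a two-finger parallel gripper is mounted at the origin on the work surface. World frame = base frame: x ahead of the robot, y to its left, z up, the work surface at z = 0. Lengths are in m, angles in rad, forces in N, time in s.
With the tool pointing down it reaches from about 0.35 to 0.85 m from the base axis. Payload 8.1 kg.
Tool frame: the origin (TCP) lies on the centre line of the jaws, within the pads' length; the fingertips stand 17 mm ahead of it and the grasp point (between the pads) lies 2 mm behind it; z points along the fingers, y is the line along which they close (so a half turn about z gives the same grasp; the last joint's range is limited). The gripper opens to 93 mm and grips with 3 to 60 N. Pads are 15 mm wide; open, the fingers measure 128 mm over their backs; the gripper's body (75 mm by 188 mm) begins 65 mm behind the grasp point.
Start: joints at [1.253, 0.13, 1.488, -0, 1.523, -0.085], TCP at [0.138, 0.584, 0.236] pointing down, gripper open.
Joint ranges: [-2.96, 2.96], [-0.89, 2.26], [0.02, 2.5], [-1.34, 4.48], [0, 2.73], [-2.66, 2.66]. Speed limits (rad/s): [2.39, 2.39, 2.79, 3.14, 3.14, 3.14].

### API

Orientations are given as a rotation vector (axis times angle).
In Python, from plant import telemetry, viewer, order gives the robot as it stands.
- The arm moves only by the tool send_rows, never from a script. Its argument "plan" is a list that holds one entry, the list of rows, each a list of 5 numbers: the closure, from -1 (fully open) to 1 (shut), then the shift along the world's x, y, z normalised to -1 to 1, where 1 is 0.2 m, then the turn about the world's z normalised to -1 to 1, where 1 is 60 degrees. A call has 1 to 20 rows; each row is the pose to reach, as a shift and turn from the pose commanded when the call began; what a row does not reach only later rows make up. A row lasts 1/12 s, in which the tool goes at most 41.7 mm and 7.16 degrees, less where a joint would pass 70% of its speed; a pose out of reach is approached as far as the arm can. A call with a number of a shift or a turn outside -1 to 1 is refused whole. A call with a gripper value outside its range is refused whole. The fingers move at their own pace and stop on an object; "force" is the grip in N (left out, the last holds). Time passes only in rows, so rows that repeat a pose let the fingers close. It gives the time, the measured TCP pose, the force, the opening and the grip force at its end, in the units of the state.
- telemetry.read_state(): the state, without advancing time (a new reading comes with each control period).
- viewer.read_camera(name): name is "scene" or "top"; returns (picture, depth): 420x560x3 uint8, blue, green, red; 420x560 float32, m along the optical axis (not along the pixel's ray), 0 where there is no reading.
- viewer.calibration(name): a dict with "camera_matrix" (3x3 intrinsics, pixels), "extrinsics" (4x4, takes a point from camera to world coordinates). Camera axes: x right, y up, looking along -z (the intrinsics and any distortion apply to the point x, -y, -z); pixel columns grow to the right and rows downward; lengths in m; the calibration is good to about 2 mm. A picture is of the moment at which its call begins. calibration takes no time and is no camera call.
- order.close_job(): hands the job in; it is judged then, once.
The state is a dict: "t": time; "q": joint angles; "dq": joint speeds; "joint_torque": joint torques, N m; "tool_pos": TCP position; "orientation": TCP orientation; "force": force on the tool from outside, world axes, zero at the start; "wrist_torque": the same for the moment, N m; "opening": finger opening in m; "gripper_force": force on a finger pad.
Only numpy, scipy, OpenCV 4.12 (cv2) and the standard library are available. Lean on these libraries where they do the work, as an engineer would, in place of code of your own. Each camera call takes 0.05 s, during which the arm holds its last target. There are 200 camera calls.

## Working session

There is one attempt and no reset: what is moved stays moved. The work goes in short steps, Python scripts to look and compute and a tool call to move; the robot and the scene stay as the last step left them, time stands still between calls to the robot, and variables do not carry over. Pictures are saved under pics/ and viewed, at most 10 in all, crops included, and the job is handed in when it is done.

Besides the shell and the picture viewer there is one more tool, called after "Call:" by a JSON object that holds its "name" and its "arguments", one argument or row to a line. send_rows: Moves the arm, as the interface text tells. Scaled input: -1 to 1 covers 0.2 m each way for a shift and 60 degrees each way for a turn. Its arguments: {"type":"object","properties":{"plan":{"type":"array"},"force":{"type":"number"}},"required":["plan"]}

```bash
mkdir -p pics; cat > h.py <<'E'
import numpy as np,cv2
from plant import telemetry,viewer,order
def grab(n):
    p,d=viewer.read_camera(n); return p,d
def pts(n,d):
    c=viewer.calibration(n);K=np.array(c["camera_matrix"]);E=np.array(c["extrinsics"])
    v,u=np.mgrid[0:d.shape[0],0:d.shape[1]]
    X=np.stack([(u-K[0,2])/K[0,0]*d,-(v-K[1,2])/K[1,1]*d,-d,np.ones_like(d)],-1)
    return (X@E.T)[...,:3]
def ray(n,u,v,z):
    c=viewer.calibration(n);K=np.array(c["camera_matrix"]);E=np.array(c["extrinsics"])
    r=E[:3,:3]@np.array([(u-K[0,2])/K[0,0],-(v-K[1,2])/K[1,1],-1]);o=E[:3,3]
    return o+r*(z-o[2])/r[2]
E
python3 - <<'E'
from h import *
for n in ("scene","top"):
    p,d=grab(n);cv2.imwrite(f"pics/{n}0.png",p);np.save(f"{n}0.npy",d)
    c=viewer.calibration(n);print(n,c)
s=telemetry.read_state();print(s)
E
```

```text
scene {'camera_matrix': array([[397.62490968,   0.        , 284.23849007],
       [  0.        , 397.62490968, 210.85957456],
       [  0.        ,   0.        ,   1.        ]]), 'extrinsics': array([[ 0.84518973, -0.36368598,  0.39164631,  0.91389097],
       [ 0.53419232,  0.55136337, -0.64080965, -0.60235902],
       [ 0.01711405,  0.75082018,  0.66028491,  0.67197283],
       [ 0.        ,  0.        ,  0.        ,  1.        ]])}
top {'camera_matrix': array([[443.09757318,   0.        , 283.22439832],
       [  0.        , 443.09757318, 214.24209592],
       [  0.        ,   0.        ,   1.        ]]), 'extrinsics': array([[ 0.0728294 ,  0.97720364, -0.1994215 ,  0.34620681],
       [-0.99734106,  0.07187656, -0.01202334, -0.03742872],
       [ 0.00258448,  0.1997669 ,  0.97984004,  1.23327323],
       [ 0.        ,  0.        ,  0.        ,  1.        ]])}
{'t': 0.1, 'q': array([ 1.25260428e+00,  1.31120148e-01,  1.48915802e+00, -1.39417189e-05,
        1.52300991e+00, -8.54228837e-02]), 'dq': array([-0.00059049, -0.00131698, -0.00375945,  0.00122289,  0.00107526,
       -0.00014756]), 'joint_torque': array([ 1.30061337e-03, -5.61339462e+01, -4.93098629e+01,  7.69367558e-02,
        2.90804857e-02, -5.88943021e-05]), 'tool_pos': array([0.13824717, 0.58335487, 0.23467851]), 'orientation': array([-3.64769012e-01, -3.12001470e+00,  2.61323188e-03]), 'force': array([-0.38076943, -0.0006378 , -0.35880761]), 'wrist_torque': array([-0.05126764,  0.00010623, -0.05182855]), 'gripper_force': 0.0, 'opening': 0.09295514630983746}
```

View pics/scene0.png

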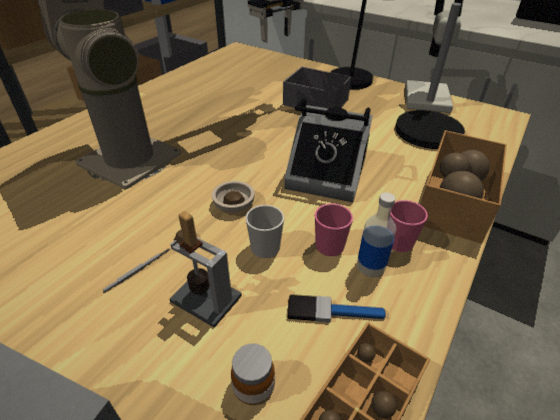

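View pics/top0.png

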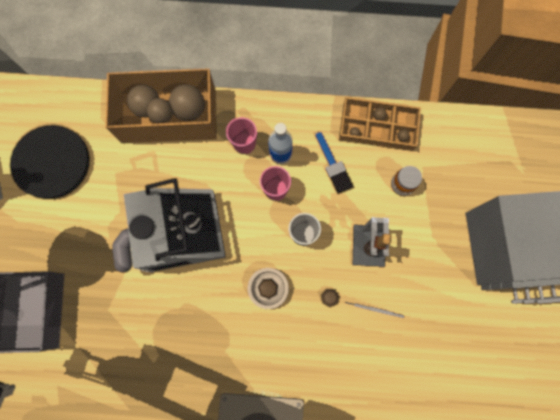

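The scene view shows the stand with the brush at (200,260), the white pot at (265,230), and the extractor with its knob at (326,150). There are two pink look-alike pots at (333,230) and (405,225). In the top view the pot is at (305,230), the stand at (375,240) and the knob at (192,222).

```bash
python3 - <<'E'
from h import *
s=cv2.imread("pics/scene0.png");t=cv2.imread("pics/top0.png")
a=cv2.resize(s[90:210,270:390],(400,400),interpolation=cv2.INTER_CUBIC)
b=cv2.resize(t[175:275,115:235],(400,333),interpolation=cv2.INTER_CUBIC)
c=cv2.resize(s[200:330,150:300],(400,347),interpolation=cv2.INTER_CUBIC)
im=np.zeros((600,800,3),np.uint8);im[:400,:400]=a;im[:333,400:]=b
im=cv2.convertScaleAbs(im,alpha=1.6,beta=20);cv2.imwrite("pics/z1.png",im)
def cyl(n,box,lo,hi):
    d=np.load(f"{n}0.npy");P=pts(n,d);u0,u1,v0,v1=box
    Q=P[v0:v1,u0:u1].reshape(-1,3);return Q[(Q[:,2]>lo)&(Q[:,2]<hi)]
def fit(Q):
    x,y=Q[:,0],Q[:,1];A=np.c_[2*x,2*y,np.ones(len(x))];r=np.linalg.lstsq(A,x*x+y*y,rcond=None)[0]
    return r[:2],np.sqrt(r[2]+r[0]**2+r[1]**2),len(x)
print("pot rim",fit(cyl("top",(280,330,205,255),.088,.1)))
Q=cyl("top",(280,330,205,255),.088,.1);print(Q.min(0),Q.max(0))
# pot from contour at rim height
m=cyl("scene",(240,290,200,262),.02,.09);print("pot side",fit(m))
# stand
for n,box in (("top",(345,400,205,275)),("scene",(160,245,205,325))):
    for lo,hi in((.14,.165),(.165,.23),(.01,.02)):
        Q=cyl(n,box,lo,hi)
        if len(Q)>5:print(n,lo,len(Q),Q.mean(0).round(4),Q.min(0).round(4),Q.max(0).round(4), cv2.minAreaRect(Q[:,:2].astype(np.float32)*1000))
# extractor panel & bar
d=np.load("scene0.npy");P=pts("scene",d)[105:195,280:375].reshape(-1,3)
Q=P[(P[:,2]>.04)&(P[:,2]<.3)];print("ext",Q.min(0),Q.max(0))
B=P[P[:,2]>.195];print("bar scene",len(B),B.min(0),B.max(0))
d=np.load("top0.npy");P=pts("top",d)[170:280,110:235].reshape(-1,3)
B=P[(P[:,2]>.2)&(P[:,2]<.225)];print("bar top",len(B),B.mean(0),cv2.minAreaRect(B[:,:2].astype(np.float32)*1000))
B=P[(P[:,2]>.02)&(P[:,2]<.225)];print("ext top",cv2.minAreaRect(B[:,:2].astype(np.float32)*1000))
E
```

```text
pot rim (array([ 0.54425365, -0.08156806]), np.float64(0.039451747859727715), 170)
[ 0.50300083 -0.12226403  0.08853224] [ 0.58567864 -0.04057175  0.0993093 ]
pot side (array([ 0.5120821 , -0.07404704]), np.float64(0.055731952445030854), 1326)
top 0.14 435 [ 0.5307 -0.263   0.1508] [ 0.4818 -0.2875  0.1401] [ 0.5767 -0.2445  0.1642] ((529.2122802734375, -265.99688720703125), (94.72518157958984, 42.482933044433594), 0.526595413684845)
top 0.165 129 [ 0.5105 -0.2638  0.2095] [ 0.5002 -0.2746  0.1664] [ 0.5235 -0.2576  0.227 ] ((512.0787963867188, -266.1900329589844), (15.788080215454102, 23.817296981811523), 84.54039001464844)
top 0.01 632 [ 0.5153 -0.2554  0.0128] [ 0.4672 -0.3122  0.01  ] [ 0.5818 -0.2211  0.0194] ((525.4111328125, -265.7638854980469), (115.84090423583984, 89.029541015625), 2.183703660964966)
scene 0.14 849 [ 0.5387 -0.271   0.1501] [ 0.4825 -0.2883  0.14  ] [ 0.5789 -0.2439  0.1649] ((530.5489501953125, -266.1920471191406), (96.01425170898438, 43.2041015625), 0.9218864440917969)
scene 0.165 410 [ 0.5184 -0.2702  0.1997] [ 0.5018 -0.2757  0.165 ] [ 0.5271 -0.2596  0.2253] ((514.6460571289062, -266.9200439453125), (16.37210464477539, 24.539127349853516), 83.92472839355469)
scene 0.01 1207 [ 0.5232 -0.273   0.0124] [ 0.3524 -0.3123  0.01  ] [ 0.5848 -0.0135  0.02  ] ((461.580810546875, -188.3297119140625), (159.24600219726562, 337.8193359375), 35.161258697509766)
ext [0.36901747 0.1290583  0.04001335] [0.64818852 0.57028002 0.21692998]
bar scene 449 [ 0.45090908 -0.60235902  0.19983515] [0.91389097 0.30921096 0.67197283]
bar top 676 [0.52978098 0.23153862 0.21187744] ((528.1058959960938, 249.30099487304688), (182.924072265625, 80.92936706542969), 15.589714050292969)
ext top ((516.9004516601562, 285.8930969238281), (193.5035400390625, 275.80029296875), 15.740421295166016)
```

View pics/z1.png

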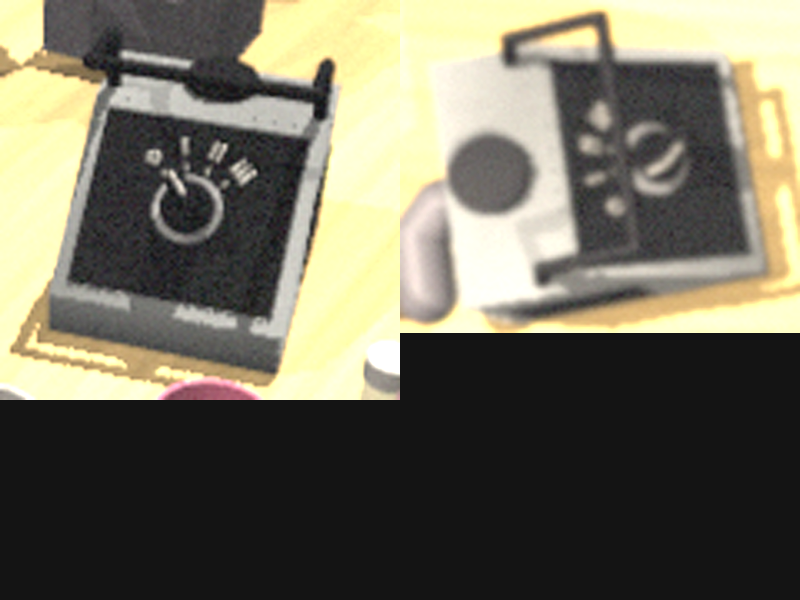

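The knob points at the ring mark (off). Its grey ring is centred at about (326,152) in the scene view. Next I'll fit the panel and the bar.

```bash
python3 - <<'E'
from h import *
d=np.load("scene0.npy");P=pts("scene",d)
Q=P[125:182,295:365].reshape(-1,3);Q=Q[(Q[:,2]>.04)&(Q[:,2]<.18)]
best=None;rng=np.random.default_rng(0)
for _ in range(400):
    a=Q[rng.choice(len(Q),3,False)];n=np.cross(a[1]-a[0],a[2]-a[0]);l=np.linalg.norm(n)
    if l<1e-5: continue
    n/=l;k=abs((Q-a[0])@n)<.004
    if best is None or k.sum()>best.sum():best=k
I=Q[best];c=I.mean(0);n=np.linalg.svd(I-c)[2][2];n*=np.sign(n[2])
print("plane",c,n,best.sum(),len(Q),"tilt",np.degrees(np.arccos(n[2])),"yaw of ext x",np.degrees(np.arctan2(-n[1],-n[0])))
K=viewer.calibration("scene");M=np.array(K["camera_matrix"]);E=np.array(K["extrinsics"])
def rp(u,v,off):
    r=E[:3,:3]@np.array([(u-M[0,2])/M[0,0],-(v-M[1,2])/M[1,1],-1]);o=E[:3,3]
    return o+r*((c+n*off-o)@n)/(r@n)
k=rp(326.1,152.4,.014);print("knob on panel",k-.014*n,"grip",k+.023*n)
# bar in both
for nm,bx in(("top",(150,190,178,262)),("scene",(295,372,100,128))):
    D=np.load(f"{nm}0.npy");X=pts(nm,D)[bx[2]:bx[3],bx[0]:bx[1]].reshape(-1,3)
    B=X[(X[:,2]>.203)&(X[:,2]<.222)]
    if nm=="top":B=B[(B[:,1]<.27)]
    print(nm,len(B),B.min(0),B.max(0))
    f=cv2.fitLine(B[:,:2].astype(np.float32),cv2.DIST_HUBER,0,1e-4,1e-4).ravel();print(f,np.degrees(np.arctan2(f[1],f[0])))
# axis line of front edge (bottom) : ext footprint from top for z<.15
D=np.load("top0.npy");X=pts("top",D)[170:280,110:240].reshape(-1,3)
B=X[(X[:,2]>.03)&(X[:,2]<.08)&(X[:,1]<.3)];print("front",B[:,1].min(),cv2.minAreaRect(B[:,:2].astype(np.float32)*1000))
S=X[(X[:,2]>.147)&(X[:,2]<.152)];print("roof",cv2.minAreaRect(S[:,:2].astype(np.float32)*1000))
# knob height points
H=X[:,:];dist=(H-c)@n;kk=(dist>.03)&(dist<.055)&(np.linalg.norm(H-(k+.02*n),axis=1)<.04);print("knob top pts",kk.sum(),H[kk].mean(0) if kk.any() else 0, dist[kk].max() if kk.any() else 0)
E
```

```text
plane [0.54484092 0.21963943 0.09620762] [ 0.17245789 -0.61745601  0.76746749] 3356 3848 tilt 39.87298684693393 yaw of ext x 105.60525769717016
knob on panel [0.54181341 0.21395293 0.09231293] grip [0.54819436 0.19110706 0.12070923]
top 579 [0.43279828 0.1882345  0.20315986] [0.62296866 0.26912513 0.22006022]
[0.9690484  0.2468708  0.52373606 0.21334063] 14.2924185
scene 439 [0.44477757 0.18813979 0.20330939] [0.62608812 0.30921096 0.21692998]
[0.9596189  0.28130332 0.56582934 0.22287267] 16.338005
front 0.12879207841254556 ((530.0474853515625, 239.28065490722656), (193.62184143066406, 178.8306121826172), 15.696126937866211)
roof ((510.07196044921875, 312.84832763671875), (190.73219299316406, 90.30614471435547), 15.657469749450684)
knob top pts 97 [0.54224623 0.19282887 0.12894961] 0.04746696977369891
```

Call:
{"name": "send_rows", "arguments": {
  "plan": [
    [[1,0,0,0.3,0],[1,0.1,-0.3,0.3,-0.2],[1,0.2,-0.5,0.3,-0.4],[1,0.35,-0.7,0.3,-0.6],[1,0.5,-0.85,0.3,-0.8],[1,0.7,-0.95,0.3,-1],[1,0.9,-0.98,0.3,-1],[1,0.9,-0.98,0.3,-1],[1,0.9,-0.98,0.3,-1],[1,0.9,-0.98,0.3,-1],[1,0.9,-0.98,0.3,-1],[1,0.9,-0.98,0.3,-1]]
  ],
  "force": 20
}}

```text
t: 1.1
tool_pos: [0.3183, 0.3876, 0.2952]
orientation: [-1.874, -2.521, 0.001]
force: [0.1, -0.2, -1.1]
opening: 0.0176
gripper_force: 0.0
```

Call:
{"name": "send_rows", "arguments": {
  "plan": [
    [[1,0.2,-0.22,0,-0.017],[1,0.4,-0.45,0,-0.017],[1,0.6,-0.68,0,-0.017],[1,0.8,-0.9,0,-0.017],[1,0.88,-1,0,-0.017],[1,0.88,-1,0,-0.017],[1,0.88,-1,-0.15,-0.017],[1,0.88,-1,-0.3,-0.017],[1,0.88,-1,-0.45,-0.017],[1,0.88,-1,-0.55,-0.017],[1,0.88,-1,-0.6,-0.017],[1,0.88,-1,-0.6,-0.017]]
  ]
}}

```text
t: 2.1
tool_pos: [0.4924, 0.1878, 0.1727]
orientation: [-1.894, -2.503, 0.006]
force: [-0.3, -0.9, 0.0]
opening: 0.0001
gripper_force: 0.0
```

```bash
python3 - <<'E'
from h import *
s=telemetry.read_state();print(s['t'],s['tool_pos'],s['orientation'],s['force'],s['opening'])
p,d=grab("scene");q,e=grab("top")
a=cv2.resize(p[70:210,250:390],(400,400),interpolation=cv2.INTER_CUBIC);b=cv2.resize(q[150:290,105:245],(400,400),interpolation=cv2.INTER_CUBIC)
cv2.imwrite("pics/a1.png",cv2.convertScaleAbs(np.hstack([a,b]),alpha=1.6,beta=20))
E
```

```text
2.1 [0.49241576 0.18776821 0.17269687] [-1.89369508 -2.50280136  0.00637497] [-0.32266102 -0.89006587  0.02656674] 6.999613752967988e-05
```

View pics/a1.png

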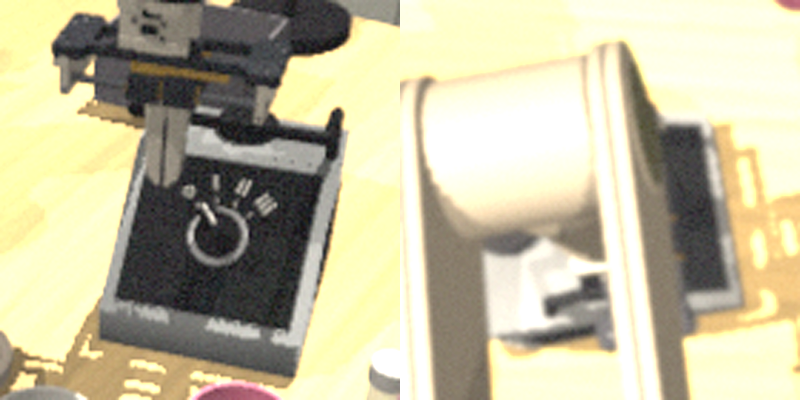

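The fingers are closed at (165,180) in the left crop, to the left of the knob and in front of the bar. I'll lower them gently.

Call:
{"name": "send_rows", "arguments": {
  "plan": [
    [[1,0,0,-0.04,0],[1,0,0,-0.08,0],[1,0,0,-0.1,0],[1,0,0,-0.105,0],[1,0,0,-0.11,0],[1,0,0,-0.11,0]]
  ]
}}

```text
t: 2.7
tool_pos: [0.4944, 0.1878, 0.1536]
orientation: [-1.898, -2.503, 0.0]
force: [0.4, 0.0, 0.7]
opening: 0.0005
gripper_force: 0.0
```

Call:
{"name": "send_rows", "arguments": {
  "plan": [
    [[1,0,0,-0.005,0],[1,0,0,-0.01,0],[1,0,0,-0.015,0],[1,0,0,-0.015,0]]
  ]
}}

```text
t: 3.03
tool_pos: [0.4944, 0.1878, 0.1505]
orientation: [-1.899, -2.503, 0.0]
force: [0.8, 0.6, -0.7]
opening: 0.0004
gripper_force: 0.0
```

Call:
{"name": "send_rows", "arguments": {
  "plan": [
    [[1,0,0,-0.005,0],[1,0,0,-0.01,0],[1,0,0,-0.01,0]]
  ]
}}

```text
t: 3.28
tool_pos: [0.4946, 0.1879, 0.1488]
orientation: [1.898, 2.503, 0.001]
force: [-0.1, -0.1, 2.6]
opening: 0.0007
gripper_force: 0.0
```

Call:
{"name": "send_rows", "arguments": {
  "plan": [
    [[1,0.02,0.0054,0.0025,0],[1,0.04,0.0108,0.0025,0],[1,0.06,0.0162,0.0025,0],[1,0.07,0.019,0.0025,0],[1,0.08,0.0216,0.0025,0],[1,0.09,0.0243,0.0025,0]]
  ]
}}

```text
t: 3.78
tool_pos: [0.5126, 0.1928, 0.149]
orientation: [-1.898, -2.503, 0.0]
force: [0.2, 0.3, -0.2]
opening: 0.0002
gripper_force: 0.0
```

```bash
python3 - <<'E'
from h import *
s=telemetry.read_state();print(s['t'],s['tool_pos'],s['force'],s['wrist_torque'])
E
```

```text
3.7833 [0.51260889 0.19275196 0.14898146] [ 0.16110639  0.29193328 -0.19256374] [-0.06899421  0.06894229  0.00992736]
```

Call:
{"name": "send_rows", "arguments": {
  "plan": [
    [[1,0.01,0.0027,0,0],[1,0.02,0.0054,0,0],[1,0.03,0.0081,0,0],[1,0.03,0.0081,0,0]]
  ]
}}

```text
t: 4.12
tool_pos: [0.5171, 0.1941, 0.149]
orientation: [-1.897, -2.501, 0.005]
force: [-9.5, -3.1, 6.8]
opening: 0.0004
gripper_force: 4.1
```

```bash
python3 - <<'E'
from h import *
s=telemetry.read_state();print(s['t'],s['tool_pos'],s['force'],s['wrist_torque'])
p,d=grab("scene")
a=cv2.resize(p[90:210,270:390],(600,600),interpolation=cv2.INTER_CUBIC)
cv2.imwrite("pics/a2.png",cv2.convertScaleAbs(a,alpha=1.8,beta=20))
E
```

```text
4.1167 [0.51705224 0.19405606 0.14897913] [-9.47231871 -3.12868625  6.82233153] [-0.34730733  1.42203899 -0.01804794]
```

View pics/a2.png

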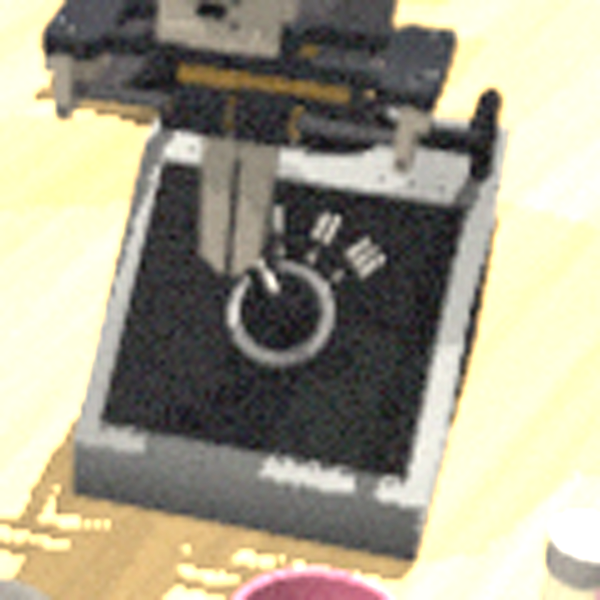

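Call:
{"name": "send_rows", "arguments": {
  "plan": [
    [[1,0.01,0.0027,0,0],[1,0.02,0.0054,0,0],[1,0.03,0.0081,0,0],[1,0.04,0.0108,0,0],[1,0.04,0.0108,0,0]]
  ]
}}

```text
t: 4.58
tool_pos: [0.5206, 0.1961, 0.1498]
orientation: [-1.892, -2.496, 0.015]
force: [-38.0, -7.7, 29.8]
opening: 0.0004
gripper_force: 25.1
```

```bash
cat > k.py <<'E'
from h import *
def rep():
    s=telemetry.read_state();print(s['t'],s['tool_pos'].round(4),s['force'].round(1),s['wrist_torque'].round(2),s['opening'])
    p,d=grab("scene");g=cv2.cvtColor(p,cv2.COLOR_BGR2GRAY)
    print(g[136:168,308:346]//10*1) if 0 else None
    for r in g[138:162,312:342]: print(" ".join(f"{v:3d}" for v in r))
rep()
E
python3 k.py
```

```text
4.5833 [0.5206 0.1961 0.1498] [-38.   -7.7  29.8] [-0.44  6.27 -0.04] 0.0004145877437200214
 86  83  80  79  67  36  56  76  80  80  79  65  40  28  19  13  16  15   7  11  10  18  38  71  21  17  10  12  15  40
 85  76  81  76  68  32  61  80  80  78  73  61  31  44  48  17  14  17  17   4  25  32  16  22   9  14  14  30  70  93
 68  77  80  78  66  36  68  79  78  76  72  50  21  48  59  13  14  19  14  30  54  32   8  16  15  10  23  62 100  76
 43  65  79  78  61  32  68  75  78  78  75  58  19  31  36  21  14  18   9  46  75  22  17   5  18   7  30  51  74  77
 27  45  71  75  59  38  76  82  80  76  76  96  31  22  38  58  54  27  13  34  54  11  12  11  10   5  19  28  55  93
 19  28  55  71  58  38  77  71  53  49  49  78  58   7  43  69  72  74  65  51  33   6   9  22  24  13   9  23  38  66
 25  21  27  46  30  33  62  58  39  16  22  60  83  17  25  40  50  60  73  81  69  43   8  18  33  58  49   6  15  46
 19  18  23  11  18  26  56  85  54  20  11  75 124  60  12  13  14  27  45  66  79  75  42  19  45  63  37  14  10  28
 14  18  19  21  13  43  83 101  43  15   6  55 
[... 1171 characters left out ...]
  76  69  27  17   4  12  16  21  11   5   4   7   1  14   2  24  61  85  73  28  16  17  12  22  13
 16  17  14  23  41  76  76  56  19  15   7  12  12  15   2   1   7   9   6  22  47  83  87  54  22  19  13  10  22  10
 22  21  17  15  29  56  76  72  60  26  14  16   5  18  13   4   0  10  29  49  63  89  67  21  12  14   9  16  21  15
 18  18  16   7  11  29  60  82  75  62  45  18  17  13  12  18  23  30  50  63  77  68  32  17   7  15  18  11  23  17
 18  23  19  18  11  14  34  62  76  75  68  63  56  47  44  46  47  50  54  60  62  33   7  10  17  19  23  14  20  17
 15  21  16  10  14   9  21  29  49  61  75  78  73  71  69  63  66  54  51  38  28  16   1  14  11  10  10  13  15  23
```

Call:
{"name": "send_rows", "arguments": {
  "plan": [
    [[1,-0.03,-0.0081,0,0],[1,-0.06,-0.0162,0,0],[1,-0.1,-0.027,0.02,0],[1,-0.15,-0.04,0.05,0],[1,-0.15,-0.04,0.05,0]]
  ]
}}

```text
t: 5.05
tool_pos: [0.4959, 0.1884, 0.1599]
orientation: [1.898, 2.503, 0.001]
force: [0.3, -1.2, 0.2]
opening: 0.0005
gripper_force: 0.0
```

```bash
python3 k.py | head -16
```

```text
5.05 [0.4959 0.1884 0.1599] [ 0.3 -1.2  0.2] [-0.06  0.08 -0.05] 0.0004511692993534562
 25  22  47  69  78  70  20  16  15  21   5  16  18  29  21  13  20  10  16  10  14  28  43  71  22  16   9   4   8  41
 19  14  13  31  47  38   6  18  18  20  13  10  15  42  48  13  14  18   8  14  19  29  18  22  17   7  12  31  70  95
 13  12  12  16  13  15  22  30  11  68 114  59  28  46  56   3   3   6  10  31  52  38  16  13  13  10  30  66 101  74
 18  14  15  16  18  18  45  68  18  68 108  75  13  31  38  17  16  16  17  45  78  24   4   8   8  17  30  54  74  77
 17  12  10   2   9   6  39  63  32  40  90 115  22  22  37  58  50  24  19  33  52  16  11   5   5   6  16  33  59  89
 18  21  14  15  14  13  13  28  24  24  75 118  63  25  47  70  77  74  60  53  31  12  18  17  16  10  12  16  43  66
 18  16   9  17  10  16  15  23  31  10  53 110 115  32  33  44  49  59  72  78  69  44  14   8  30  53  49  11   1  46
 12  17  17  10  13  10  38  67  57  18  33  96 135  61  18  14  18  18  43  64  82  76  40  19  46  64  35   7  18  28
 17  15  14  18  11  34  65  80  45  11  20  64 109  76  19  18  19  13  19  30  63  87  74  57  30  39  15  18  19  14
 12  20  18  11  29  57  77  51  18  11  11  47  89  88  18  20  12  18  10  14  36  73  90  86  16   7   8  20  14  14
 20  24   3  16  54  87  67  18  14   9  11  31  53  59  17  14  18  10  12  12  23  52  82  87  44   4  11   9  17  10
 13  23  17  19  65  97  40  14  11   3  10  19  19  19  12  16  17  12  14   9  17  35  73  85  46  15  16  14  13  10
 19  16  14  44  88  94  27  11   9   1  13  12  17  14  20  13  20  17   5  20  11  25  67  83  70  14  12  21  16  15
 18  19  25  56 108  98  25  19  10  11  13  16  15  13   9   3  16   5  20   5  14  22  58  89  78  15   6  13  18  13
 23  15  18  61 107  78  17   9   8  12  17  11   3   8  19  12  16  12   6  15  13  21  54  92  88  15  13  12   4  12
```

The knob sits at one bar. The pointer end now overlaps the fingertip further, so I'll push the same way again.

Call:
{"name": "send_rows", "arguments": {
  "plan": [
    [[1,0.02,0.0054,-0.03,0],[1,0.05,0.0135,-0.05,0],[1,0.08,0.0216,-0.052,0],[1,0.1,0.027,-0.052,0],[1,0.115,0.031,-0.052,0],[1,0.125,0.0337,-0.052,0],[1,0.135,0.0364,-0.052,0],[1,0.135,0.0364,-0.052,0]]
  ]
}}

```text
t: 5.77
tool_pos: [0.5221, 0.196, 0.1497]
orientation: [-1.896, -2.501, 0.005]
force: [-16.6, -4.2, 20.1]
opening: 0.0005
gripper_force: 13.3
```

```bash
python3 k.py | head -16
```

```text
5.7667 [0.5221 0.196  0.1497] [-16.6  -4.2  20.1] [-0.97  2.87  0.05] 0.0005082966216565372
 53  78  77  80  72  54  41  81  78  75  81  78  52  40  21  18   4  18  16  15  17  24  42  69  22   9  20  16  13  40
 59  79  81  77  75  52  38  79  76  79  76  75  57  61  52  24  13   6  13  14  22  30  14  22   8   9  11  31  70  95
 58  79  77  77  72  49  47  78  79  78  76  71  65  82  36  17  18  15   9  29  53  35   5  14  18   5  27  67 100  77
 41  63  78  78  74  42  49  77  79  77  79  71  66  91  21  17  16   2  11  43  77  23   8  19  19  14  19  56  73  74
 24  43  66  76  72  24  49  78  79  77  74  50  69 102  16  23  24  26  16  31  52  14  17  16  10  11  17  29  59  93
 27  25  42  63  72  33  49  77  83  84  62  27  74 108  19  32  54  74  65  55  36  22  16  11   8  13  10  18  35  65
 17  20  29  37  51  31  54  72  82  83  51  18  69 104  17  24  39  62  70  80  69  43   8  13  27  56  51   9  17  44
 11  22  21  17  24  23  59  93  84  62  26  19  79 123  10  23  14  16  49  69  76  73  41  25  46  62  38  15  19  29
 22  20  18  12  20  40  85 100  50  28  13  20  88 134   6  15  10  14  19  29  58  85  74  54  27  38  17  13  17  15
 14  21  17  20  28  75  96  65  20  15  12  27  82 120  18  13   6   9  20  18  39  78  90  85   5  15   6  15  21  16
 19  20  23  19  51  94  82  19  15   6  15  20  52  71  15  14  16   6  21  17  23  56  92  84  42  12  13  13  13  23
 10  21  15  21  64  96  51  19  10  13  14  12  21  14  11   3   0  11  20  16  13  36  74  82  50  14  11  14   8  17
 10  22   8  38  87 100  36  22  14  10  17  14  24  17  20   6  10  16  15  15  13  32  63  88  71  12  18  15  11  14
 18  16   9  57 106  98  18  18  25  15  11  17  18  18  17  15   2  14  17   1  16  27  56  91  76  12  14   9  11   9
 24  21  15  65 114  99  25  21  18  10  17  12  17  17  12   0   6   8  16   9  15  18  51  86  79   8  10  14  11  23
```

Call:
{"name": "send_rows", "arguments": {
  "plan": [
    [[1,0.01,0.0027,0,0],[1,0.017,0.0045,0,0],[1,0.017,0.0045,0,0]]
  ]
}}

```text
t: 6.07
tool_pos: [0.5279, 0.1973, 0.1497]
orientation: [1.898, 2.503, 0.002]
force: [-4.3, -0.0, 8.0]
opening: 0.0006
gripper_force: 4.4
```

```bash
python3 k.py | head -13
```

```text
6.0667 [0.5279 0.1973 0.1497] [-4.3 -0.   8. ] [-0.12  0.79  0.05] 0.0006461701433801626
 14  29  52  81  76  78  79  69  33  63  77  79  77  78  63  41  17  23  18  16  17  17  46  75  23  17  13  24  10  43
 16  16  43  82  79  80  80  70  31  66  79  79  79  72  58  31   6  18  13   8  19  27  16  26   7  13  18  31  71  94
 13  16  46  79  80  79  76  64  29  68  81  78  78  76  53  49  72  52  15  31  52  31  11  18  14  16  19  66 103  78
 15  19  33  65  77  76  76  56  39  74  78  80  82  75  47  65 102  48  13  46  76  21  11  18   6  11  20  52  72  77
 23  17  21  43  68  78  79  54  44  77  77  76  77  72  48  87  90  27   8  29  51   9  17   0   6  14  15  28  58  94
 29  17  22  26  47  73  74  50  40  80  79  75  56  45  65 100  56  12   4  24  31  15  15  17  17  14  10  24  39  66
 22  18  20  14  23  47  64  45  54  75  76  51  20  21  64  85  20   7  29  52  69  44  10  13  30  58  45  16  19  44
 19  19  15  18  17  32  59  87  74  58  46  22  19  50  85  44  19   0  11  50  78  72  39  17  46  62  38  18  12  29
  6   9  13  19  20  39  84 101  56  29  16  10  40  74  73  18   4  11   4  29  64  86  72  54  36  38  18  13  14   4
 20  17  20  22  34  70  99  70  26  17  19  15  51  76  35  13   0  13   2   9  36  75  91  81  16  18  16  15  13  14
 18  16  18  16  48  97  84  25  17  18   5  18  36  50  15  16   9   3   4  24  25  47  83  84  43  17  18  13   4   7
 11  10  12  25  62 102  57  21  19  16  17  17   8  13  13   0   0   8  13  17   6  34  68  82  51  14   4  10  13   8
```

Call:
{"name": "send_rows", "arguments": {
  "plan": [
    [[1,-0.03,-0.0081,0,0],[1,-0.08,-0.0216,0,0],[1,-0.15,-0.04,0.1,0],[1,-0.2,-0.054,0.3,0],[1,-0.2,-0.054,0.5,0],[1,-0.2,-0.054,0.6,0]]
  ]
}}

```text
t: 6.62
tool_pos: [0.4878, 0.1861, 0.2728]
orientation: [1.897, 2.501, 0.005]
force: [1.6, 0.7, 0.6]
opening: 0.0003
gripper_force: 0.0
```

```bash
cat > m.py <<'E'
from h import *
n=np.array([.1733,-.6190,.766]);right=np.array([.9629,.2697,0]);up=np.cross(n,right)
c=viewer.calibration("scene");K=np.array(c["camera_matrix"]);E=np.array(c["extrinsics"])
def proj(X):
    q=E[:3,:3].T@(X-E[:3,3]);return np.array([K[0,2]+K[0,0]*q[0]/-q[2],K[1,2]-K[1,1]*q[1]/-q[2]])
G=np.array([.5418,.214,.0923])+.044*n
for v in(0,.5,1,1.5):
    a=v-.75;D=np.sin(a)*right+np.cos(a)*up
    p0,p1=proj(G+.003*D),proj(G+.02*D);w=p1-p0;print(v,p0.round(1),p1.round(1),"img ang",np.degrees(np.arctan2(w[0],-w[1])).round(1))
def meas(p):
    g=cv2.cvtColor(p,cv2.COLOR_BGR2GRAY).astype(float)[138:150,318:332].copy()
    print(g.astype(int))
p,d=grab("scene");meas(p);cv2.imwrite("pics/a3.png",cv2.convertScaleAbs(cv2.resize(p[90:210,270:390],(600,600),interpolation=cv2.INTER_CUBIC),alpha=1.8,beta=20))
E
python3 m.py
```

```text
0 [324.7 147.7] [321.3 142.4] img ang -32.2
0.5 [325.3 147.6] [325.  141.2] img ang -1.9
1 [325.8 147.7] [328.8 141.8] img ang 27.4
1.5 [326.3 148. ] [331.8 144.2] img ang 55.1
[[ 29  14  18  24   9  14  22  37  25  14  19  12  17   8]
 [ 17  21  24  11  24  20  23  53  62  18  18  23  16  19]
 [ 25  41  20  20  10   9  33  51  60  52  89  60  23  39]
 [ 57  88  15  14  20  20  18  32  36  84 125  59  18  62]
 [ 48  77  33  19  27  35  50  29  55 107 106  31   4  41]
 [ 26  38  39  67  90  81  57  32  84 128  57  15  19  36]
 [ 20  29  67  95  79  63  38  53 106 104  25   5  22  66]
 [ 52  86  81  69  41  11  27  82 124  52   2  13  23  58]
 [ 86 102  56  31  12  21  54 102 102  20   7  15   2  29]
 [ 97  69  31  18  17  19  70 112  45  10  12  11   8  21]
 [ 82  26  21  25  13  15  43  70  18  16  10   9   6  19]
 [ 57  17  19  16  13  11  19  19  13   0   6   2   3   6]]
```

View pics/a3.png

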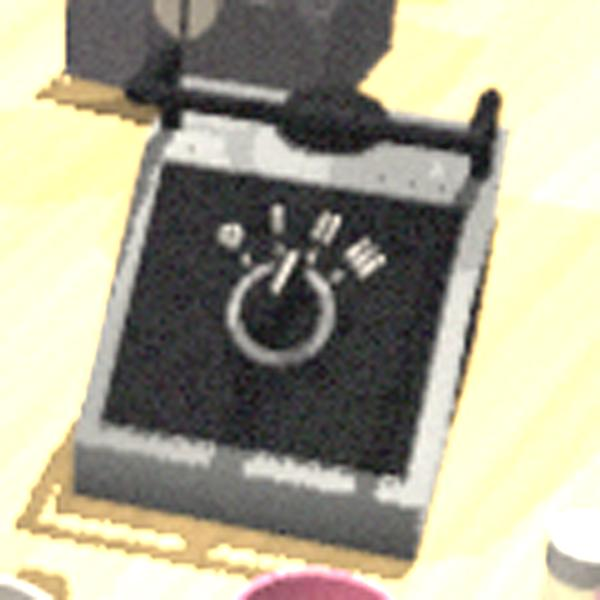

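The pointer lies along the two-bar direction, measured at about 26° in the image against 27° predicted. On to the brush.

Call:
{"name": "send_rows", "arguments": {
  "plan": [
    [[-1,0,-0.1,0.1,-0.05],[-1,0.02,-0.3,0.1,-0.15],[-1,0.04,-0.5,0.1,-0.25],[-1,0.06,-0.7,0.1,-0.3],[-1,0.06,-0.9,0.1,-0.3575],[-1,0.06,-1,0.1,-0.3575]]
  ]
}}

```text
t: 7.17
tool_pos: [0.4987, -0.018, 0.2873]
orientation: [-2.337, -2.099, 0.003]
force: [-0.9, 0.4, -0.5]
opening: 0.036
gripper_force: 0.0
```

Call:
{"name": "send_rows", "arguments": {
  "plan": [
    [[-1,0,-0.2,0,0],[-1,0.02,-0.4,0,0],[-1,0.04,-0.6,0,0],[-1,0.06,-0.8,0,0],[-1,0.065,-1,0,0],[-1,0.065,-1,0,0],[-1,0.065,-1,0,0],[-1,0.065,-1,0,0]]
  ]
}}

```text
t: 7.83
tool_pos: [0.5117, -0.214, 0.2874]
orientation: [-2.331, -2.104, 0.0]
force: [0.1, 0.7, -0.9]
opening: 0.0891
gripper_force: 0.0
```

```bash
python3 -c "
from h import *
s=telemetry.read_state();print(s['t'],s['tool_pos'],s['orientation'],s['opening'],s['q'])"
```

```text
7.8333 [ 0.51167511 -0.21404667  0.28738451] [-2.33061966e+00 -2.10357105e+00  3.52195617e-04] 0.08914386062511165 [-4.88962637e-01 -6.63757310e-03  1.53730875e+00  4.83928671e-04
  1.61291463e+00 -3.86623961e-01]
```

Call:
{"name": "send_rows", "arguments": {
  "plan": [
    [[-1,0.007,-0.18,0,0],[-1,0.007,-0.2625,0,0],[-1,0.007,-0.2625,0,0],[-1,0.007,-0.2625,-0.1,0],[-1,0.007,-0.2625,-0.25,0],[-1,0.007,-0.2625,-0.4,0],[-1,0.007,-0.2625,-0.472,0],[-1,0.007,-0.2625,-0.472,0],[-1,0.007,-0.2625,-0.472,0]]
  ]
}}

```text
t: 8.58
tool_pos: [0.5129, -0.2651, 0.1937]
orientation: [-2.328, -2.106, 0.0]
force: [0.2, 0.1, 0.8]
opening: 0.0932
gripper_force: 0.0
```

Call:
{"name": "send_rows", "arguments": {
  "plan": [
    [[0,0,0,0,0],[1,0,0,0,0],[1,0,0,0,0],[1,0,0,0,0],[1,0,0,0,0],[1,0,0,0,0],[1,0,0,0,0],[1,0,0,0,0],[1,0,0,0,0],[1,0,0,0,0],[1,0,0,0,0],[1,0,0,0,0]]
  ],
  "force": 30
}}

```text
t: 9.58
tool_pos: [0.5131, -0.2667, 0.1942]
orientation: [-2.331, -2.106, 0.0]
force: [-0.2, 0.8, -0.8]
opening: 0.0237
gripper_force: 30.0
```

Call:
{"name": "send_rows", "arguments": {
  "plan": [
    [[1,0,0,0.04,0],[1,0,0,0.07,0],[1,0,0,0.075,0],[1,-0.1,0,0.075,0],[1,-0.2,0,0.075,0],[1,-0.3,0,0.075,0],[1,-0.4,0,0.075,0],[1,-0.5,0,0.075,0],[1,-0.5,0,0.1,0],[1,-0.5,0,0.25,0],[1,-0.5,0,0.4,0],[1,-0.5,0,0.55,0],[1,-0.5,0,0.6,0],[1,-0.5,0,0.6,0]]
  ]
}}

```text
t: 10.75
tool_pos: [0.4149, -0.2677, 0.3184]
orientation: [2.326, 2.102, 0.002]
force: [0.1, 0.3, -0.4]
opening: 0.0243
gripper_force: 30.0
```

```bash
python3 - <<'E'
from h import *
s=telemetry.read_state();print(s['t'],s['tool_pos'],s['orientation'],s['opening'],s['force'])
p,d=grab("scene");cv2.imwrite("pics/a4.png",p)
q,e=grab("top");cv2.imwrite("pics/t4.png",q)
P=pts("top",e)[200:260,275:335].reshape(-1,3);Q=P[(P[:,2]>.088)&(P[:,2]<.1)];print(Q.min(0),Q.max(0))
E
```

```text
10.75 [ 0.41488222 -0.26768938  0.31844859] [2.32578736e+00 2.10151172e+00 1.89967247e-03] 0.02431783911338052 [ 0.14140551  0.30287025 -0.41353014]
[ 0.50283117 -0.1224421   0.08823963] [ 0.5859389  -0.04056977  0.09960292]
```

View pics/a4.png

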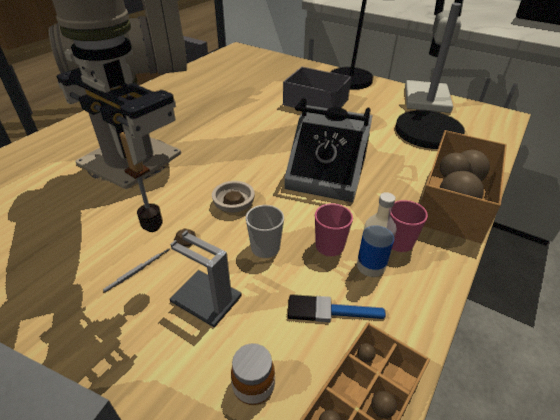

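```bash
python3 - <<'E'
from h import *
print(ray("scene",150,218,.17),ray("scene",139,172,.28))
E
```

```text
[ 0.41863543 -0.26953188  0.17      ] [ 0.42758681 -0.27223048  0.28      ]
```

Call:
{"name": "send_rows", "arguments": {
  "plan": [
    [[1,0.1,0.18,0,0],[1,0.22,0.36,0,0],[1,0.36,0.54,0,0],[1,0.5,0.72,0,0],[1,0.6,0.86,0,0],[1,0.647,0.93,0,0],[1,0.647,0.93,0,0],[1,0.647,0.93,0,0],[1,0.647,0.93,0,0]]
  ]
}}

```text
t: 11.6
tool_pos: [0.5417, -0.081, 0.3123]
orientation: [-2.329, -2.105, 0.003]
force: [0.3, 0.3, -1.0]
opening: 0.024
gripper_force: 30.0
```

```bash
python3 - <<'E'
from h import *
s=telemetry.read_state();print(s['t'],s['tool_pos'],s['orientation'],s['opening'],s['force'])
p,d=grab("scene");cv2.imwrite("pics/a5.png",p)
X=pts("scene",d)[120:260,200:330].reshape(-1,3);Q=X[(X[:,2]>.135)&(X[:,2]<.19)&(abs(X[:,0]-.54)<.06)&(abs(X[:,1]+.08)<.06)];print(len(Q),Q.min(0),Q.max(0))
E
```

```text
11.6 [ 0.54168843 -0.08101347  0.31234856] [-2.32935754 -2.10453278  0.00349632] 0.024032143480108695 [ 0.31148333  0.27533603 -1.03136935]
422 [ 0.52308756 -0.1025387   0.13726052] [ 0.56454686 -0.05928465  0.18998846]
```

Call:
{"name": "send_rows", "arguments": {
  "plan": [
    [[1,0.005,0,-0.15,0],[1,0.005,0,-0.3,0],[1,0.005,0,-0.42,0],[1,0.005,0,-0.52,0],[1,0.005,0,-0.59,0],[1,0.005,0,-0.63,0],[1,0.005,0,-0.64,0],[1,0.005,0,-0.64,0],[1,0.005,0,-0.64,0],[1,0.005,0,-0.64,0]]
  ]
}}

```text
t: 12.48
tool_pos: [0.5444, -0.0811, 0.1879]
orientation: [2.33, 2.104, 0.002]
force: [0.4, 0.4, -1.8]
opening: 0.0238
gripper_force: 30.0
```

Call:
{"name": "send_rows", "arguments": {
  "plan": [
    [[1,0,0,-0.005,0],[1,0,0,0.1,0],[1,0,0,0.2,0],[1,0,0,0.28,0],[1,0,0,0.3,0],[1,0,0,0.3,0],[1,0,0,0.3,0],[1,0,0,0.3,0],[1,0,0,0.2,0],[1,0,0,0.1,0],[1,0,0,0.03,0],[1,0,0,0,0],[1,0,0,-0.01,0],[1,0,0,-0.01,0],[1,0,0,-0.01,0],[1,0,0,-0.01,0]]
  ]
}}

```text
t: 13.82
tool_pos: [0.5443, -0.0808, 0.1855]
orientation: [2.33, 2.105, 0.002]
force: [0.6, 0.2, -1.1]
opening: 0.0239
gripper_force: 30.0
```

```bash
python3 - <<'E'
from h import *
s=telemetry.read_state();print(s['t'],s['tool_pos'],s['force'])
p,d=grab("scene");cv2.imwrite("pics/a6.png",p[60:300,120:400])
E
```

```text
13.8167 [ 0.54429474 -0.08082442  0.18554754] [ 0.55796406  0.2021374  -1.0729936 ]
```

View pics/a6.png

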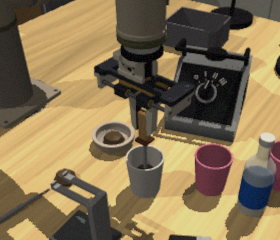

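The brush is down inside the pot, and the pot still stands at (145,170) in the crop. Returning it to the stand.

Call:
{"name": "send_rows", "arguments": {
  "plan": [
    [[1,0,0,0.1,0],[1,0,0,0.25,0],[1,0,0,0.4,0],[1,0,0,0.55,0],[1,0,0,0.65,0],[1,0,0,0.66,0],[1,-0.1,-0.1,0.66,0],[1,-0.25,-0.25,0.66,0],[1,-0.4,-0.4,0.66,0],[1,-0.55,-0.55,0.66,0],[1,-0.657,-0.7,0.66,0],[1,-0.657,-0.85,0.66,0],[1,-0.657,-0.932,0.66,0],[1,-0.657,-0.932,0.66,0],[1,-0.657,-0.932,0.5,0],[1,-0.657,-0.932,0.35,0],[1,-0.657,-0.932,0.2,0],[1,-0.657,-0.932,0.12,0],[1,-0.657,-0.932,0.12,0],[1,-0.657,-0.932,0.12,0]]
  ]
}}

```text
t: 15.53
tool_pos: [0.4118, -0.2659, 0.2074]
orientation: [-2.329, -2.105, 0.0]
force: [0.3, 0.7, 0.2]
opening: 0.0237
gripper_force: 30.0
```

```bash
python3 - <<'E'
from h import *
s=telemetry.read_state();print(s['t'],s['tool_pos'],s['orientation'],s['force'])
p,d=grab("scene");cv2.imwrite("pics/a7.png",cv2.resize(p[130:330,60:260],(600,600)))
X=pts("scene",d)[100:330,60:260].reshape(-1,3);x,y,z=X.T
B=X[(z>.04)&(z<.08)&(abs(x-.413)<.04)&(abs(y+.267)<.04)];print("bristle",len(B),B.min(0),B.max(0))
B=X[(z>.085)&(z<.15)&(abs(x-.413)<.03)&(abs(y+.267)<.03)];print("stem",len(B),np.median(B,0))
B=X[(z>.15)&(z<.185)&(abs(x-.413)<.03)&(abs(y+.267)<.03)];print("collar",B.min(0),B.max(0))
E
```

```text
15.5333 [ 0.41178353 -0.26591193  0.20741779] [-2.32857881e+00 -2.10508335e+00  2.91188932e-04] [0.29000316 0.74199736 0.15274518]
bristle 309 [ 0.39483767 -0.28618122  0.04077811] [ 0.43562163 -0.24539027  0.07992553]
stem 119 [ 0.41580896 -0.26741366  0.1146626 ]
collar [ 0.39688454 -0.28167865  0.15026701] [ 0.43079839 -0.25008349  0.18452209]
```

Call:
{"name": "send_rows", "arguments": {
  "plan": [
    [[1,0.1,-0.003,0,0],[1,0.2,-0.003,0,0],[1,0.3,-0.003,0,0],[1,0.4,-0.003,0,0],[1,0.48,-0.003,0,0],[1,0.505,-0.003,0,0],[1,0.505,-0.003,0,0],[1,0.505,-0.003,0,0],[1,0.505,-0.003,-0.03,0],[1,0.505,-0.003,-0.055,0],[1,0.505,-0.003,-0.065,0],[1,0.505,-0.003,-0.067,0],[1,0.505,-0.003,-0.067,0]]
  ]
}}

```text
t: 16.67
tool_pos: [0.5127, -0.2676, 0.1946]
orientation: [-2.331, -2.105, 0.0]
force: [0.4, -0.1, -0.4]
opening: 0.0239
gripper_force: 30.0
```

```bash
python3 - <<'E'
from h import *
s=telemetry.read_state();print(s['t'],s['tool_pos'],s['orientation'],s['force'])
p,d=grab("scene");cv2.imwrite("pics/a8.png",cv2.resize(p[180:330,130:280],(600,600)))
E
```

```text
16.6667 [ 0.51270673 -0.26762567  0.19458974] [-2.33104723e+00 -2.10521075e+00  2.75151186e-04] [ 0.43983752 -0.06888061 -0.37435648]
```

View pics/a8.png

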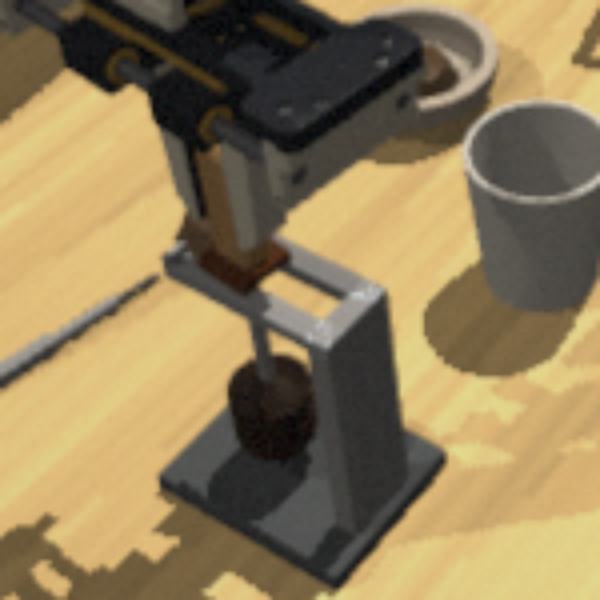

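The collar sits on the prongs at (245,265) in the crop. I'll release the brush and retreat upward.

Call:
{"name": "send_rows", "arguments": {
  "plan": [
    [[1,0,0,-0.003,0],[0.3,0,0,-0.003,0],[0,0,0,-0.003,0],[-0.5,0,0,-0.003,0],[-1,0,0,-0.003,0],[-1,0,0,-0.003,0],[-1,0,0,-0.003,0],[-1,0,0,-0.003,0],[-1,0,0,0.03,0],[-1,0,0,0.12,0],[-1,0,0,0.28,0],[-1,0,0,0.45,0],[-1,0,0,0.6,0],[-1,-0.2,0,0.7,0],[-1,-0.4,0,0.7,0],[-1,-0.6,0,0.7,0],[-1,-0.6,0,0.7,0],[-1,-0.6,0,0.7,0]]
  ]
}}

```text
t: 18.22
tool_pos: [0.3919, -0.2678, 0.336]
orientation: [2.332, 2.102, 0.0]
force: [1.0, 1.2, 0.4]
opening: 0.0929
gripper_force: 0.0
```

```bash
python3 - <<'E'
from h import *
s=telemetry.read_state();print(s['t'],s['tool_pos'],s['force'],s['opening'])
p,d=grab("scene");t,e=grab("top");cv2.imwrite("pics/a9.png",p)
X=pts("scene",d).reshape(-1,3);x,y,z=X.T
k=(abs(x-.514)<.03)&(abs(y+.267)<.03)
for lo,hi in((.03,.065),(.09,.135),(.152,.16),(.17,.21)):
    B=X[k&(z>lo)&(z<hi)];print(lo,len(B),B.min(0).round(4),B.max(0).round(4))
B=X[k&(z>.14)];print("top z",B[:,2].max())
P=pts("top",e)[200:260,275:335].reshape(-1,3);Q=P[(P[:,2]>.088)&(P[:,2]<.1)];print(Q.min(0),Q.max(0))
E
python3 m.py | tail -12
```

```text
18.2167 [ 0.39192653 -0.26776931  0.33600735] [0.95574701 1.1576708  0.37701571] 0.09289754573609117
0.03 247 [ 0.4936 -0.288   0.0323] [ 0.5362 -0.2494  0.065 ]
0.09 36 [ 0.5122 -0.2725  0.0909] [ 0.5198 -0.2646  0.1164]
0.152 155 [ 0.484 -0.289  0.152] [ 0.5333 -0.2491  0.1597]
0.17 236 [ 0.5039 -0.2768  0.1701] [ 0.5281 -0.2609  0.2097]
top z 0.446660974989884
[ 0.50292355 -0.12261988  0.08808309] [ 0.58619571 -0.04057276  0.09900941]
[[ 15  16   3   4  16  10  22  30  13  10   6  17   3  11]
 [  8  14  15  15   7  16  16  43  45  15  16   8  21  12]
 [ 25  28   6  13   1  16  18  44  46  39  73  46  16  31]
 [ 40  70  14   9   5  15  15  23  25  61 100  42  17  45]
 [ 34  62  27  20   6  21  39  22  45  84  85  27  17  31]
 [ 19  30  35  51  70  63  46  25  65 100  43  19   3  28]
 [  5  24  52  74  65  50  28  43  84  81  11  13  20  54]
 [ 36  69  64  53  24   8  20  67  97  45  19   9  11  52]
 [ 67  79  44  23  12   8  44  82  78   5  10   8   0  24]
 [ 73  53  17  11   9  19  59  90  33  18   7   4   9  18]
 [ 65  16  18  11  12   4  37  56  16   6   4   5   1  10]
 [ 39  20   4  13   9   9  11  14  16  17   3   3  17  16]]
```

View pics/a9.png

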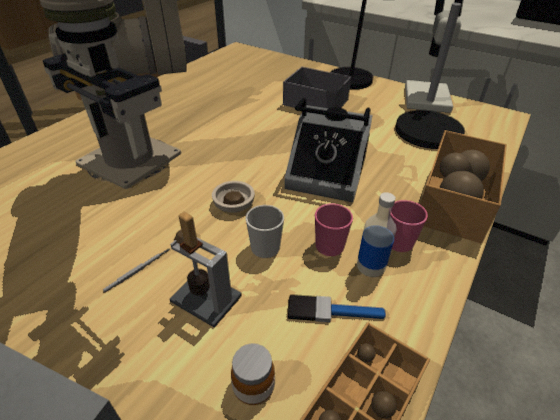

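The brush hangs on its stand at (195,250), the pot is in place at (265,230), the knob is still at two bars, and the gripper is clear. Handing in.

```bash
python3 -c "
from plant import order
print(order.close_job())"
```

```text
the job is handed in; nothing more can be done
None
```

I handed the job in at about 18 s: by the camera images, the knob is at two bars, the brush is back on its stand after the two strokes, and the pot and other things are where they were; no verdict came back.

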